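# Reset the tension of a quick-release bench clamp

### The job

The aluminium bar sits loose in the quick-release clamp. Swing the red cam lever fully open, turn the adjusting nut until its crank arm with the black grip stands straight up at the green mark, then swing the lever fully closed again so that the bar is gripped. Leave the bar in its place between the jaws and do not disturb the other things on the table.

Things in the scene. Friction and masses are not known exactly. Their poses are not given: they have to be found in the camera images.
- clamp: Quick-release bench clamp fixed to the table. Origin: on the table under its middle; x away from the robot, z up. Grey base plate 12 mm high (x -60..90, y -70..80 mm), blue fence (x ±45, y -38..-12, top z 68), scale disc (radius 44, y -38..-43) with green mark on top, jaw (x ±45, y 13..43, top z 66). Draw bolt along y at z 50: nut at -y, cam lever at +y.
- lever (a joint): Red cam lever, turning level about an upright pivot. 0 = fully closed, lying along the clamp's -x; opening swings its tip outward (to the clamp's +y) to the stop at 1.55 rad. Stays where it is left; about 2 N at the tip moves it, under 5 N when tight. Closing it advances the jaw by about 3.4 mm in all.
- lever_tip (a point): Near the lever's free end (3.5 mm in), mid height. The straight arm runs from here to lever_pivot, 112 mm apart; it is 13 mm thick and 16 to 20 mm high (z 40 to 60 mm). When closed its outer 65 mm stand clear in front of the jaw with free space on both sides: it can be pushed with closed fingers from either side.
- lever_pivot (a point): Axis of the lever, mid height (z 50 mm), at x 0, y about +68 mm in the clamp's frame (shifts up to 4 mm as the nut turns). Round hub of 15 mm radius.
- nut (a joint): Adjusting nut, turning about the clamp's y axis. 0 = arm straight up at the green mark (right tension); negative = loose, arm leaning to the clamp's -x; positive = too tight, leaning to +x. Range -1.4 to 0.9 rad. Stays where it is left; 2 to 5 N at the grip turns it, pushed along its arc. 1 rad moves the bolt 4 mm; closed at the mark, the clamp grips with about 17 N, 40 N more per rad.
- bar: Aluminium square bar, 25 x 160 x 25 mm, loose, lying on the clamp's base plate between fence and jaw. Origin: centre of its underside; its long axis y lies along the clamp's x. It should stay there, about 12 mm over the table.
- jaw: The clamp's sliding jaw, a blue block 90 x 30 x 50 mm. Origin: on the draw bolt's axis, 12.5 mm in front of the jaw's face (toward the fence); axes as the clamp's. It is moved by the nut and lever only.
- spray_can: Bystander: spray can, blue and white with a red cap, 66 mm in diameter, 199 mm tall, standing right of the clamp. Origin: centre of its underside.
- tape_measure: Bystander: yellow tape measure, 36 x 88 x 66 mm, right of the clamp. Origin: centre of its underside.
- grease_tin: Bystander: green and yellow round tin, 87 mm in diameter, 68 mm high, left of the clamp. Origin: centre of its underside.
- wedge: Bystander: wooden wedge, 45 x 120 x 35 mm, left of the clamp and nearer the robot. Origin: centre of its underside.
- nut_grip (a point): Middle of the black crank grip on the nut's arm: a cylinder along the clamp's y, 25 mm in diameter, 36 mm long, revolving freely on its pin. 68 mm from the nut's axis (x 0, z 50 mm of the clamp's frame), at y -81.5 mm there (grip y -63.5 to -99.5); the arm, a 9 mm rod, lies at y -56 to -62. It can be pushed with closed fingers: follow its arc, it rises as it comes upright.
Not all that is in view belongs to the job. Leave any yellow look-alike of the bar alone.

How it is judged:
On the way, in this order (a step that is already met when the one before it is completed fails the run):
1. the cam lever is swung open (1.3 rad or more) (value of joint lever above 1.3 rad), for 0.2 s.
2. with the lever open, the nut's arm is brought upright to the green mark (within 0.17 rad) (value of joint lever above 1.1 rad and value of joint nut between -0.17 and 0.17 rad), for 0.2 s.
At the end, for the whole second after the job is handed in: Lever within 0.12 rad of closed; nut's arm within 0.17 rad of upright; the jaw presses on the bar with over 5 N; the bar at rest on the base plate between jaw and fence (9 to 16 mm up, within 4 mm across, 0.06 rad of straight, its middle 0 to 60 mm behind the clamp's) (value of joint lever below 0.12 rad and value of joint nut between -0.17 and 0.17 rad and contact force between jaw and bar above 5 N and z of bar in the frame of clamp between 0.009 and 0.016 m and y of bar in the frame of clamp between -0.004 and 0.004 m and x of bar in the frame of clamp between 0 and 0.06 m and angle between the y axis of bar and the x axis of clamp, either way round below 0.06 rad and linear speed of bar below 0.01 m/s); the robot touches nothing.
It fails at once if a bystander (spray can, tape measure, tin or wedge) is moved more than 20 mm (distance of any of spray_can, tape_measure, grease_tin, wedge from where it was at the start of the episode above 0.02 m).
It also fails if it takes over 56 s, if anything falls off the work surface, if the arm or the gripper's body presses on something with over 40 N, if the wrist force passes 120 N, or if a joint passes its speed limit or range.

### The arm

A 6-joint arm with a two-finger parallel gripper is mounted at the origin on a cart in front of the work surface, level with it; the furniture and walls round the work are solid. World frame = base frame: x ahead of the robot, y to its left, z up, the work surface at z = 0. Lengths are in m, angles in rad, forces in N, time in s.
With the tool pointing down it reaches from about 0.35 to 0.975 m from the base axis. Payload 4.9 kg.
Tool frame: the origin (TCP) lies at the very end of the fingers, on their centre line; the grasp point (between the pads) lies 19 mm behind it; z points along the fingers, y is the line along which they close (so a half turn about z gives the same grasp; the last joint's range is limited). The gripper opens to 85 mm and grips with 20 to 120 N. Pads are 22 mm wide; open, the fingers measure 114 mm over their backs; the gripper's body (76 mm by 85 mm) begins 54 mm behind the grasp point. The pads swing forward as they close: fully open they stand 13 mm farther back than shut.
Start: joints at [-1.414, 0.053, 1.613, -0, 1.476, -0.119], TCP at [0.17, -0.601, 0.205] pointing down, gripper open.
Joint ranges: [-3.01, 3.01], [-1.01, 2.22], [0.06, 2.58], [-1.02, 4.17], [0.09, 2.62], [-3.14, 3.14]. Speed limits (rad/s): [2.57, 2.57, 3.14, 3.14, 3.14, 3.14].

### API

Orientations are given as a rotation vector (axis times angle).
In Python, from station import ctrl gives the robot as it stands.
- The arm moves only by the tool jog_arm, never from a script. Its argument "plan" is a list of rows, each a list of 7 numbers: the shift along the tool's x, y, z in units of 0.02 m (1.0 is 0.02 m), then the turn, a rotation vector about the tool's x, y, z in units of 45 degrees (1.0 is 45 degrees), then the opening, from -1 (shut) to 1 (fully open). A call has 1 to 8 rows; each row shifts and turns the commanded pose from where the row before left it, along the tool's axes as they then stand; what a row does not reach is not made up. A row lasts 1/10 s, in which the tool goes at most 50 mm and 8.59 degrees, less where a joint would pass 70% of its speed; a pose out of reach is approached as far as the arm can. A call with a number of a shift or a turn outside -1 to 1 is refused whole. A call with a gripper value outside its range is refused whole. The fingers move at their own pace and stop on an object; "grip_force" is the grip in N (left out, the last holds). Time passes only in rows, so rows that do not move let the fingers close. It gives the time, the measured TCP pose, the force, the opening and the grip force at its end, in the units of the state.
- ctrl.get_obs(): the state, without advancing time (a new reading comes with each control period).
- ctrl.get_image(name): name is "scene" or "top" or "wrist"; returns (picture, depth): 420x560x3 uint8, red, green, blue; 420x560 float32, m along the optical axis (not along the pixel's ray), 0 where there is no reading.
- ctrl.camera_info(name): a dict with "camera_matrix" (3x3 intrinsics, pixels), "rvec" (rotation vector, rad) and "tvec" (3), from world to camera coordinates, as OpenCV has them; the wrist camera has in their place "T_tool_cam" (4x4, takes a point from camera to tool coordinates, whose origin is the TCP and whose axes are the flange's). Camera axes: x right, y down, z forward; pixel columns grow to the right and rows downward; lengths in m; the calibration is good to about 2 mm. A picture is of the moment at which its call begins: read the wrist's pose just before it. camera_info takes no time and is no camera call.
- ctrl.finish_job(): hands the job in; it is judged then, once.
The state is a dict: "t": time; "q": joint angles; "dq": joint speeds; "effort": joint torques, N m; "tool_pos": TCP position; "tool_rot": TCP orientation; "contact_force": force on the tool from outside, world axes, zero at the start; "wrist_torque": the same for the moment, N m; "opening": finger opening in m; "grip_force": force on a finger pad.
Only numpy, scipy, OpenCV 4.12 (cv2) and the standard library are available. Lean on these libraries where they do the work, as an engineer would, in place of code of your own. Each camera call takes 0.05 s, during which the arm holds its last target. There are 200 camera calls.

## Working session

There is one attempt and no reset: what is moved stays moved. The work goes in short steps, Python scripts to look and compute and a tool call to move; the robot and the scene stay as the last step left them, time stands still between calls to the robot, and variables do not carry over. Pictures are saved under pics/ and viewed, at most 10 in all, crops included, and the job is handed in when it is done.

Besides the shell and the picture viewer there is one more tool, called after "Call:" as name(argument=value, ...) on one line, values as JSON. jog_arm: Moves the arm, as the interface text tells. Shifts and turns lie within -1 to 1; 1 stands for 0.02 m of shift or 45 degrees of turn. Its arguments: {"type":"object","properties":{"plan":{"type":"array"},"grip_force":{"type":"number"}},"required":["plan"]}

```bash
mkdir -p pics; ls
python3 - <<'E'
from station import ctrl
import cv2,numpy as np
for n in("scene","top"):
    im,d=ctrl.get_image(n); cv2.imwrite(f"pics/{n}0.png",im[:,:,::-1]); np.savez(f"{n}0.npz",im=im,d=d)
    print(n,ctrl.camera_info(n))
o=ctrl.get_obs();print(o)
print(ctrl.camera_info("wrist"))
E
```

```text
pics
scene {'camera_matrix': array([[447.0934782 ,   0.        , 279.47049494],
       [  0.        , 447.0934782 , 196.8947856 ],
       [  0.        ,   0.        ,   1.        ]]), 'rvec': array([ 0.6387937 , -2.51810536,  1.33119968]), 'tvec': array([0.53177955, 0.23460199, 1.30944985])}
top {'camera_matrix': array([[516.30373618,   0.        , 291.30573269],
       [  0.        , 516.30373618, 214.20902586],
       [  0.        ,   0.        ,   1.        ]]), 'rvec': array([ 2.10929223, -2.15052388,  0.15780202]), 'tvec': array([0.05588105, 0.59433054, 1.38461437])}
{'t': 0.1, 'q': array([-1.41397272e+00,  5.33109532e-02,  1.61413256e+00, -2.62744647e-06,
        1.47599465e+00, -1.19009028e-01]), 'dq': array([ 3.06851282e-04,  5.99082206e-06, -3.97385255e-03,  7.84795421e-04,
        1.34950184e-03, -3.82856165e-04]), 'effort': array([ 1.96063411e-03, -3.94901490e+01, -3.71361029e+01,  4.87782427e-05,
        3.90535832e-03, -3.04153707e-05]), 'tool_pos': array([ 0.1701175 , -0.6007794 ,  0.20408794]), 'tool_rot': array([-3.10993434e+00, -4.31651371e-01,  5.88804670e-05]), 'contact_force': array([-0.42367004, -0.86707267,  0.22917446]), 'wrist_torque': array([-0.03092611,  0.01436657,  0.00146026]), 'grip_force': 0.0, 'opening': 0.08499640501919419}
{'camera_matrix': array([[351.31515739,   0.        , 278.68630544],
       [  0.        , 351.31515739, 204.19146273],
       [  0.        ,   0.        ,   1.        ]]), 'T_tool_cam': array([[-3.81213286e-04, -9.63046883e-01, -2.69333540e-01,
         6.79789949e-02],
       [ 9.99999480e-01, -6.21790903e-04,  8.07922780e-04,
        -4.56855140e-05],
       [-9.45536660e-04, -2.69333092e-01,  9.63046620e-01,
        -1.69104028e-01],
       [ 0.00000000e+00,  0.00000000e+00,  0.00000000e+00,
         1.00000000e+00]])}
```

View pics/scene0.png

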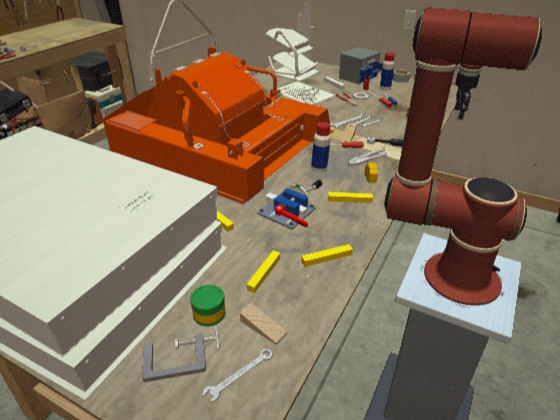

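View pics/top0.png

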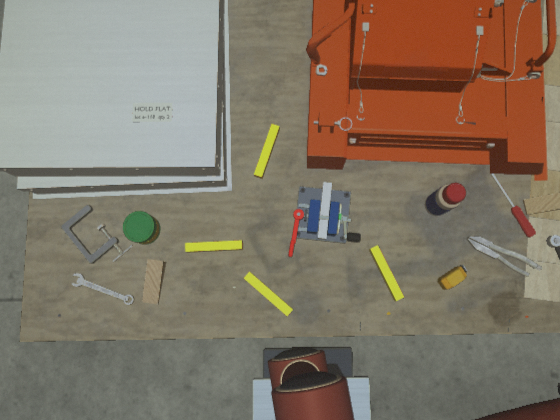

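The top view shows the clamp at about (324,217), the red lever running from its hub at (299,214) to its tip at (292,255), and the black grip at (353,238). The bar is silver, and nearby the work area is free. Next I measure these positions.

```bash
cat > h.py <<'E'
import numpy as np,cv2
from station import ctrl
def cam(n):
    c=ctrl.camera_info(n);R=cv2.Rodrigues(c["rvec"])[0];return c["camera_matrix"],R,np.asarray(c["tvec"])
def ray(n,uv,z):
    K,R,t=cam(n);d=R.T@np.linalg.inv(K)@[uv[0],uv[1],1];o=-R.T@t
    return o+d*(z-o[2])/d[2]
def pts(n,d):
    K,R,t=cam(n);v,u=np.mgrid[:420,:560]
    P=np.stack([(u-K[0,2])/K[0,0]*d,(v-K[1,2])/K[1,1]*d,d],-1)
    return (P-t)@R
E
python3 - <<'E'
from h import *
f=np.load("top0.npz");im,d=f["im"],f["d"];P=pts("top",d)
H=cv2.cvtColor(im,cv2.COLOR_RGB2HSV).astype(int)
u0,v0,u1,v1=280,175,375,265
sub=np.zeros((420,560),bool);sub[v0:v1,u0:u1]=1
red=((H[...,0]<8)|(H[...,0]>172))&(H[...,1]>150)&(H[...,2]>80)&sub
blue=(abs(H[...,0]-112)<12)&(H[...,1]>120)&sub
blk=(H[...,2]<50)&sub&(P[...,2]>0.03)
base=sub&(abs(P[...,2]-.012)<.006)
bar=sub&(abs(P[...,2]-.037)<.006)&(H[...,1]<40)
grn=(abs(H[...,0]-65)<15)&(H[...,1]>120)&sub
for n,m in dict(red=red,blue=blue,blk=blk,base=base,bar=bar,grn=grn).items():
    ok=m&(d>0)
    if not ok.any(): print(n,0);continue
    p=P[ok];r=cv2.minAreaRect(np.argwhere(m)[:,::-1].astype(np.float32))
    r2=cv2.minAreaRect(p[:,:2].astype(np.float32))
    print(n,m.sum(),r,"|",r2,"z",np.percentile(p[:,2],[5,50,95]).round(3), p.mean(0).round(3))
for n,b in dict(top=(im,(275,165,380,270)),scene=(np.load("scene0.npz")["im"],(250,170,355,235))).items():
    c=b[0][b[1][1]:b[1][3],b[1][0]:b[1][2],::-1]
    cv2.imwrite(f"pics/c_{n}.png",cv2.resize(c,None,fx=5.5,fy=5.5,interpolation=cv2.INTER_CUBIC))
E
```

```text
red 223 ((295.9013366699219, 232.7501678466797), (9.444907188415527, 47.902896881103516), 7.4958577156066895) | ((0.5437885522842407, 0.032182373106479645), (0.027786819264292717, 0.13540147244930267), 82.48857116699219) z [0.053 0.059 0.065] [0.549 0.035 0.059]
blue 560 ((322.8663330078125, 216.33663940429688), (28.8560791015625, 31.542678833007812), 5.710593223571777) | ((0.5853235125541687, -0.042096976190805435), (0.0790100023150444, 0.08785782754421234), 82.3759994506836) z [0.061 0.067 0.072] [ 0.585 -0.041  0.067]
blk 27 ((353.0, 236.5), (12.0, 7.0), 0.0) | ((0.5235974192619324, -0.11786022782325745), (0.030854230746626854, 0.019495764747262), 87.12256622314453) z [0.099 0.103 0.11 ] [ 0.523 -0.115  0.103]
base 1262 ((326.9999694824219, 219.49996948242188), (93.99998474121094, 88.99998474121094), 0.0) | ((0.5867171287536621, -0.056232377886772156), (0.2677581310272217, 0.2570419907569885), 88.86210632324219) z [0.006 0.012 0.017] [ 0.604 -0.048  0.011]
bar 460 ((315.09552001953125, 209.24720764160156), (28.016088485717773, 56.31660842895508), 5.44033145904541) | ((0.6109457015991211, -0.02264656126499176), (0.07798075675964355, 0.15968888998031616), 82.85022735595703) z [0.032 0.037 0.041] [ 0.608 -0.048  0.037]
grn 8 ((339.5, 216.0), (4.0, 1.0), 90.0) | ((0.5797139406204224, -0.08519386500120163), (0.00322152441367507, 0.010012393817305565), 89.36585235595703) z [0.094 0.097 0.101] [ 0.581 -0.085  0.097]
```

View pics/c_top.png

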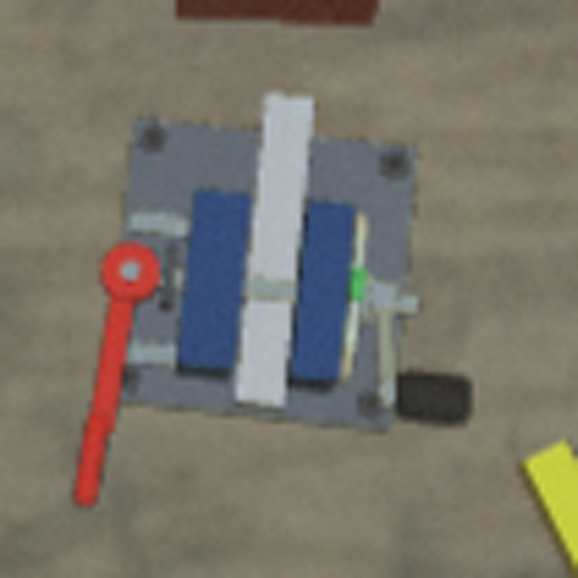

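The crop shows the lever closed, from hub (131,268) to tip (88,500). The nut arm leans to the clamp's -x, with its grip at (434,398), and the green mark is at (358,284). That gives a clamp yaw of about -7.5°, an origin near (0.585,-0.043) and a nut angle of about -0.9 rad. I'll align the tool with the clamp, shut the fingers and travel there.

Call:
jog_arm(plan=[[0.3,-0.5,0,0,0,0.128,-1],[0.3,-1,0,0,0,0.128,-1],[0.3,-1,0,0,0,0.128,-1],[0.37,-1,0,0,0,0.128,-1],[0.37,-1,0,0,0,0,-1],[0.37,-1,0,0,0,0,-1],[0.37,-1,0,0,0,0,-1],[0.37,-1,0,0,0,0,-1]])

```text
t: 0.9
tool_pos: [0.2277, -0.4524, 0.2046]
tool_rot: [-3.134, 0.198, 0.0]
contact_force: [0.5, 0.4, -0.1]
opening: -0.0001
grip_force: 0.0
```

Call:
jog_arm(plan=[[0.37,-1,0,0,0,0,-1],[0.37,-1,0,0,0,0,-1],[0.37,-1,0,0,0,0,-1],[0.37,-1,0,0,0,0,-1],[0.37,-1,0,0,0,0,-1],[0.37,-1,0,0,0,0,-1],[0.37,-1,0,0,0,0,-1],[0.37,-1,0,0,0,0,-1]])

```text
t: 1.7
tool_pos: [0.3065, -0.3012, 0.2047]
tool_rot: [-3.135, 0.198, 0.001]
contact_force: [0.4, 0.2, -0.7]
opening: 0.0001
grip_force: 0.0
```

Call:
jog_arm(plan=[[0.37,-1,0,0,0,0,-1],[0.37,-1,0,0,0,0,-1],[0.37,-1,0,0,0,0,-1],[0.37,-1,0,0,0,0,-1],[0.37,-1,0,0,0,0,-1],[0.37,-1,0,0,0,0,-1],[0.37,-1,0,0,0,0,-1],[0,0,0,0,0,0,-1]])

```text
t: 2.5
tool_pos: [0.3758, -0.1682, 0.2047]
tool_rot: [-3.135, 0.193, 0.001]
contact_force: [0.1, -0.2, -0.9]
opening: -0.0
grip_force: 0.0
```

Call:
jog_arm(plan=[[0.5,-1,0,0,0,0,-1],[0.5,-1,0,0,0,0,-1],[0.5,-1,0,0,0,0,-1],[0.5,-1,0,0,0,0,-1],[0.5,-1,0,0,0,0,-1],[0.5,-1,0,0,0,0,-1],[0.5,-1,0,0,0,0,-1],[0.5,-1,0,0,0,0,-1]])

```text
t: 3.3
tool_pos: [0.4751, -0.0213, 0.2048]
tool_rot: [3.135, -0.199, -0.001]
contact_force: [0.2, -0.3, -0.4]
opening: -0.0
grip_force: 0.0
```

```bash
cat >> h.py <<'E'
def wrist(name):
    o=ctrl.get_obs();im,d=ctrl.get_image("wrist");cv2.imwrite(f"pics/{name}.png",im[:,:,::-1])
    c=ctrl.camera_info("wrist");K=c["camera_matrix"];T=np.eye(4);T[:3,:3]=cv2.Rodrigues(o["tool_rot"])[0];T[:3,3]=o["tool_pos"];T=T@c["T_tool_cam"]
    v,u=np.mgrid[:420,:560]
    P=np.stack([(u-K[0,2])/K[0,0]*d,(v-K[1,2])/K[1,1]*d,d],-1)@T[:3,:3].T+T[:3,3]
    P[d==0]=np.nan
    H=cv2.cvtColor(im,cv2.COLOR_RGB2HSV).astype(int)
    return o,im,P,H
def red(H): return ((H[...,0]<8)|(H[...,0]>172))&(H[...,1]>150)&(H[...,2]>70)
E
python3 - <<'E'
from h import *
o,im,P,H=wrist("w1");np.savez("w1.npz",P=P,H=H)
print(o["t"],o["tool_pos"])
z=P[...,2]
near=(abs(P[...,0]-.56)<.2)&(abs(P[...,1]+.03)<.2)
for n,m in dict(red=red(H)&near&(z>.03)&(z<.09),blue=(abs(H[...,0]-112)<12)&(H[...,1]>120)&near&(z>.06)&(z<.08),blk=(H[...,2]<50)&near&(z>.08)&(z<.13),bar=near&(abs(z-.037)<.004)&(H[...,1]<40),grn=(abs(H[...,0]-65)<15)&(H[...,1]>120)&near&(z>.07)).items():
    p=P[m]; v=np.argwhere(m)
    if len(p)<5: print(n,len(p));continue
    print(n,len(p),v.min(0),v.max(0),cv2.minAreaRect(p[:,:2].astype(np.float32)),"z",np.percentile(p[:,2],[5,50,95]).round(3))
E
```

```text
3.3 [ 0.47513502 -0.02129294  0.20483225]
red 2719 [ 31 188] [188 224] ((0.5432606935501099, 0.030955154448747635), (0.028619199991226196, 0.13139019906520844), 82.09925842285156) z [0.056 0.059 0.062]
blue 6940 [  0 237] [106 340] ((0.5814617276191711, -0.04283551871776581), (0.08131255954504013, 0.07993947714567184), 82.16143035888672) z [0.065 0.067 0.069]
blk 988 [ 17 340] [131 425] ((0.5487858057022095, -0.10078404098749161), (0.0989244356751442, 0.037440814077854156), 37.479103088378906) z [0.098 0.104 0.107]
bar 3066 [  0 220] [119 306] ((0.5821049213409424, -0.020917709916830063), (0.0756458267569542, 0.09963274002075195), 82.71990966796875) z [0.036 0.037 0.039]
grn 495 [31  0] [419 558] ((0.5100642442703247, -0.05171021819114685), (0.08122444152832031, 0.15556339919567108), 38.27790451049805) z [0.096 0.299 0.326]
```

View pics/w1.png

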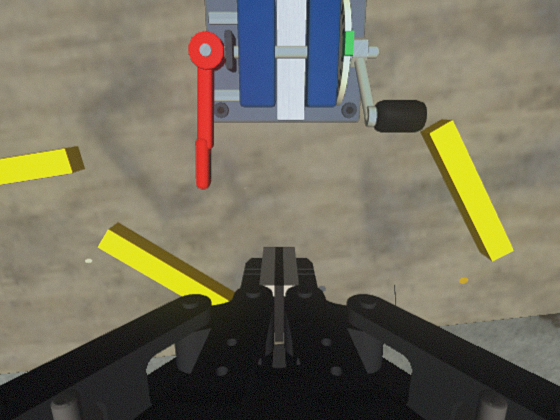

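The wrist view shows the hub at (205,49), the lever tip at (204,185), the green mark at (349,42) and the grip's ends at (372–426,116).

Run:
```python
import numpy as np
f=np.load("w1.npz");P=f["P"]
for n,(u,v) in dict(hub=(205,60),hubc=(205,49),arm=(205,100),tip=(204,180),mark=(349,42),grip=(400,116),gl=(380,116),gr=(422,116),jaw=(258,60),fence=(322,60),barend=(290,115),canfoot=(1,1)).items(): print(n,np.nanmedian(P[v-2:v+3,u-2:u+3],(0,1)).round(4))
```

```text
hub [0.5867 0.0256 0.0614]
hubc [0.5946 0.0236 0.0635]
arm [0.5555 0.0321 0.0586]
tip [0.4868 0.0454 0.0604]
mark [ 0.5804 -0.0865  0.0972]
grip [ 0.5241 -0.118   0.1068]
gl [ 0.5259 -0.1041  0.1042]
gr [ 0.5221 -0.1343  0.1064]
jaw [ 0.5805 -0.0182  0.0667]
fence [ 0.5737 -0.0696  0.0686]
barend [ 0.5332 -0.0397  0.0373]
canfoot [nan nan nan]
  return np.nanmean(a, axis, out=out, keepdims=keepdims)
```

Call:
jog_arm(plan=[[0.9,-0.95,0.5,0,0,0,-1],[0,-0.9,1,0,0,0,-1],[0,0,1,0,0,0,-1],[0,0,1,0,0,0,-1],[0,0,1,0,0,0,-1],[0,0,1,0,0,0,-1],[0,0,1,0,0,0,-1],[0,0,1,0,0,0,-1]])

```text
t: 4.15
tool_pos: [0.4971, 0.012, 0.0542]
tool_rot: [3.135, -0.199, -0.001]
contact_force: [-0.3, 0.0, -0.7]
opening: -0.0001
grip_force: 0.0
```

Call:
jog_arm(plan=[[0,0,0.9,0,0,0,-1],[0,0,0,0,0,0,-1]])

```text
t: 4.35
tool_pos: [0.4945, 0.0124, 0.034]
tool_rot: [3.135, -0.199, -0.01]
contact_force: [-0.2, 0.5, -0.8]
opening: -0.0
grip_force: 0.0
```

Call:
jog_arm(plan=[[0,-0.5,0,0,0,0,-1],[-0.07,-0.6,0,0,0,0,-1],[0.05,-0.58,0,0,0,0,-1],[0.13,-0.73,0,0,0,0,-1],[0.23,-0.7,0,0,0,0,-1],[0.34,-0.66,0,0,0,0,-1],[0.43,-0.6,0,0,0,0,-1],[0.52,-0.53,0,0,0,0,-1]])

```text
t: 5.15
tool_pos: [0.543, 0.1076, 0.0372]
tool_rot: [3.135, -0.197, 0.0]
contact_force: [0.0, -0.1, -0.5]
opening: -0.0001
grip_force: 0.0
```

Call:
jog_arm(plan=[[0.59,-0.45,0,0,0,0,-1],[0.88,-0.45,0,0,0,0,-1],[0.47,-0.16,0,0,0,0,-1],[0.3,-0.08,0,0,0,0,-1],[0,0,0,0,0,0,-1]])

```text
t: 5.65
tool_pos: [0.59, 0.1233, 0.0371]
tool_rot: [3.135, -0.198, -0.0]
contact_force: [-0.5, -0.0, -0.1]
opening: 0.0001
grip_force: 0.0
```

Call:
jog_arm(plan=[[-0.5,0,0,0,0,0,-1],[-0.5,0,-1,0,0,0,-1],[-1,0.5,-1,0,0,0,-1],[-1,1,-1,0,0,0,-1],[-1,1,-1,0,0,0,-1],[-1,1,-1,0,0,0,-1],[-0.5,1,-1,0,0,0,-1],[0,1,-1,0,0,0,-1]])

```text
t: 6.45
tool_pos: [0.4637, 0.0277, 0.1772]
tool_rot: [-3.135, 0.198, 0.001]
contact_force: [1.6, 0.4, 0.1]
opening: -0.0001
grip_force: 0.0
```

Run:
```python
from h import *
o,im,P,H=wrist("w2");np.savez("w2.npz",P=P,H=H)
print(o["t"],o["tool_pos"])
m=red(H)&(P[...,2]>.03)&(P[...,2]<.09)&(abs(P[...,0]-.56)<.2)
p=P[m];print(cv2.minAreaRect(p[:,:2].astype(np.float32)),p[:,:2].min(0),p[:,:2].max(0))
for ax in range(2):
    for q in(p[:,ax].argmin(),p[:,ax].argmax()):print(p[q].round(3))
```

```text
6.45 [0.46373061 0.02771971 0.17715642]
((0.5422203540802002, 0.03142774477601051), (0.028115209192037582, 0.12986916303634644), 81.8650894165039) [0.47903598 0.0096871 ] [0.60717321 0.05390105]
[0.479 0.046 0.059]
[0.607 0.028 0.06 ]
[0.596 0.01  0.061]
[0.484 0.054 0.058]
```

View pics/w2.png

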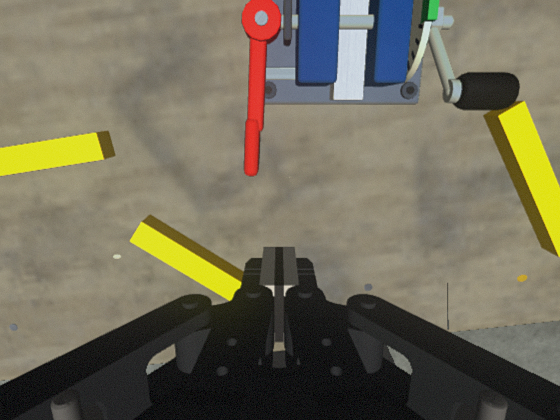

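The lever still looks closed, with its hub at (262,18) and tip at (251,172). I'll go back in and check with the top camera partway through the push.

Call:
jog_arm(plan=[[0.85,0.3,0.5,0,0,0,-1],[0.9,0.3,0.55,0,0,0,-1],[0,0,1,0,0,0,-1],[0,0,1,0,0,0,-1],[0,0,1,0,0,0,-1],[0,0,1,0,0,0,-1],[0,0,1,0,0,0,-1],[0,0,1,0,0,0,-1]])

```text
t: 7.3
tool_pos: [0.4983, 0.0121, 0.0347]
tool_rot: [-3.135, 0.199, 0.002]
contact_force: [-0.4, -0.6, 0.3]
opening: -0.0003
grip_force: 0.0
```

Call:
jog_arm(plan=[[0,-0.5,0,0,0,0,-1],[-0.07,-0.6,0,0,0,0,-1],[0.05,-0.58,0,0,0,0,-1],[0.1,-0.5,0,0,0,0,-1]])

```text
t: 7.7
tool_pos: [0.5078, 0.0562, 0.0377]
tool_rot: [-3.135, 0.197, -0.004]
contact_force: [1.3, -0.0, 0.1]
opening: 0.0
grip_force: 0.0
```

Run:
```python
from h import *
im,d=ctrl.get_image("top");im2,_=ctrl.get_image("wrist")
H=cv2.cvtColor(im,cv2.COLOR_RGB2HSV)
cv2.imwrite("pics/m1.png",np.hstack([cv2.resize(im[160:265,275:380],(420,420)),im2[:,90:470]])[:,:,::-1])
print(ctrl.get_obs())
```

```text
{'t': 7.8, 'q': array([-3.56629658e-02, -5.29822678e-02,  2.01447040e+00,  1.90837498e-04,
        1.17780468e+00,  1.65929161e+00]), 'dq': array([-0.02395523, -0.00032713,  0.01258161, -0.01432155,  0.00289434,
       -0.01895842]), 'effort': array([ 4.81559727e-01, -3.01967382e+01, -3.25774741e+01,  8.03576829e-02,
       -1.66813022e-02,  9.13749333e-02]), 'tool_pos': array([0.50794405, 0.05617864, 0.03744676]), 'tool_rot': array([-3.13529527,  0.19500149, -0.00360373]), 'contact_force': array([-0.3428993 , -0.48632001, -0.18200852]), 'wrist_torque': array([ 0.00503592, -0.0162075 , -0.00614655]), 'grip_force': 0.0, 'opening': -0.00026862140066755336}
```

View pics/m1.png

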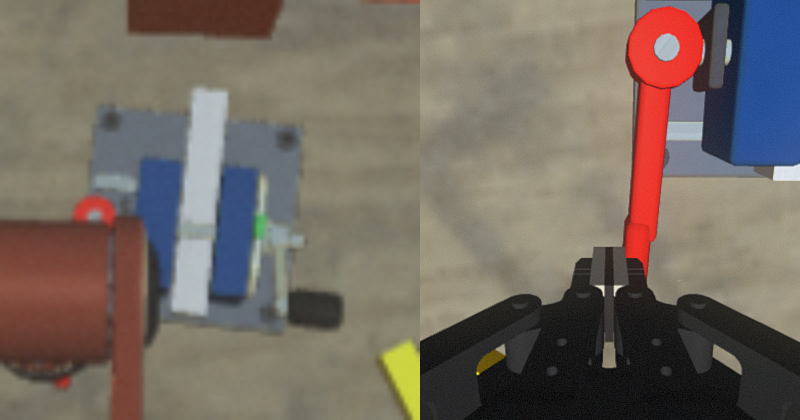

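The wrist view shows the fingertip (609,250) already to the left of the lever, and the lever hasn't moved. I'll check heights with depth.

Run:
```python
from h import *
o,im,P,H=wrist("w3")
print(o["t"],o["tool_pos"],o["contact_force"])
for v,u in((250,270),(250,279),(250,285),(256,265),(256,295),(262,255),(262,305),(280,279),(240,279)): print(v,u,im[v,u],P[v,u].round(4))
m=red(H)
for v in range(20,300,20):
    us=np.where(m[v,100:450])[0]
    if len(us): print(v,100+us.min(),100+us.max(),P[v,100+int(np.median(us))].round(4))
```

```text
7.8 [0.50794405 0.05617864 0.03744676] [-0.3428993  -0.48632001 -0.18200852]
250 270 [86 78 73] [0.5193 0.0582 0.0727]
250 279 [51 40 36] [0.5183 0.0546 0.0714]
250 285 [90 81 76] [0.5182 0.0521 0.072 ]
256 265 [86 81 77] [0.5194 0.06   0.0785]
256 295 [142  72  64] [0.5181 0.0483 0.0788]
262 255 [48 45 40] [0.516  0.0647 0.0754]
262 305 [49 33 34] [0.5129 0.0445 0.0744]
280 279 [37 30 26] [0.5181 0.0547 0.0972]
240 279 [158 149 131] [0.4954 0.0574 0.0009]
20 305 362 [0.6036 0.0235 0.0613]
40 296 370 [0.5972 0.0287 0.0621]
60 294 368 [0.5899 0.0271 0.0626]
80 304 352 [0.5827 0.0272 0.0611]
100 306 337 [0.5755 0.0305 0.06  ]
120 304 335 [0.5678 0.0318 0.0584]
140 303 333 [0.5598 0.033  0.0584]
160 301 331 [0.5516 0.0347 0.0586]
180 300 329 [0.5431 0.0363 0.0583]
200 298 327 [0.5346 0.0381 0.0594]
220 294 325 [0.5253 0.0403 0.0582]
240 292 321 [0.5169 0.0427 0.0604]
260 309 316 [0.506  0.0409 0.0584]
```

The finger's visible end is at about z 0.067 while the TCP reads 0.037. So the fingers end about 30 mm short of the stated TCP and passed over the lever. I'll go back across and work lower, with the TCP near z 0.008.

Call:
jog_arm(plan=[[0,0,-1,0,0,0,-1],[-0.25,1,0,0,0,0,-1],[0,1,0,0,0,0,-1],[0,0.45,0.3,0,0,0,-1],[0,0,1,0,0,0,-1],[0,0,0.8,0,0,0,-1],[0,0,0.35,0,0,0,-1],[0,0,0,0,0,0,-1]])

```text
t: 8.65
tool_pos: [0.4944, 0.0069, 0.0057]
tool_rot: [-3.135, 0.199, 0.005]
contact_force: [0.4, -0.4, 0.1]
opening: -0.0001
grip_force: 0.0
```

Call:
jog_arm(plan=[[0,-0.5,0,0,0,0,-1],[-0.07,-0.6,0,0,0,0,-1],[0.05,-0.58,0,0,0,0,-1]])

```text
t: 8.95
tool_pos: [0.5005, 0.0409, 0.0083]
tool_rot: [3.135, -0.198, 0.004]
contact_force: [0.7, -2.1, 0.2]
opening: 0.0
grip_force: 1.0
```

```bash
cat >> h.py <<'E'
def lever(P,H):
    m=red(H)&(P[...,2]>.05)&(P[...,2]<.07)&(abs(P[...,0]-.56)<.2)&(abs(P[...,1]-.08)<.15)
    p=P[m][:,:2]-[.5946,.0236];r=np.hypot(*p.T);q=p[(r>.025)&(r<.12)]
    c=q@np.array([[.9914,.1305],[-.1305,.9914]])
    return np.median(np.arctan2(c[:,1],-c[:,0])),r.max()
E
python3 - <<'E'
from h import *
o,im,P,H=wrist("w4");print(o["t"],o["tool_pos"],o["contact_force"],lever(P,H))
E
```

```text
8.95 [0.500533   0.04088413 0.00826323] [ 0.6784459  -2.14094744  0.21219315] (np.float64(0.26973445800885354), np.float64(0.10411661524451196))
```

Contact made: the lever is at 0.27 rad with about 2 N. Continuing the arc.

Call:
jog_arm(plan=[[0.13,-0.73,0,0,0,0,-1],[0.23,-0.7,0,0,0,0,-1],[0.34,-0.66,0,0,0,0,-1],[0.43,-0.6,0,0,0,0,-1],[0.52,-0.53,0,0,0,0,-1],[0.59,-0.45,0,0,0,0,-1],[0.65,-0.3,0,0,0,0,-1],[0.45,-0.15,0,0,0,0,-1]])

```text
t: 9.8
tool_pos: [0.5766, 0.1145, 0.0065]
tool_rot: [-3.135, 0.197, 0.003]
contact_force: [-1.1, -1.9, -1.0]
opening: 0.0002
grip_force: 0.9
```

Call:
jog_arm(plan=[[0.3,-0.1,0,0,0,0,-1],[0.1,0,0,0,0,0,-1],[0,0,0,0,0,0,-1]])

```text
t: 10.1
tool_pos: [0.5845, 0.1147, 0.0071]
tool_rot: [-3.135, 0.199, -0.0]
contact_force: [-0.1, 0.0, 1.4]
opening: -0.0002
grip_force: 0.1
```

Run:
```python
from h import *
o,im,P,H=wrist("w5");print(o["t"],o["tool_pos"],o["contact_force"],lever(P,H))
```

```text
10.1 [0.58449423 0.11472587 0.00705533] [-0.12248384  0.01031594  1.36528534] (np.float64(1.5456409961106419), np.float64(0.11909406818052716))
```

Lever fully open at about 1.55 rad. Now over to the nut grip.

Call:
jog_arm(plan=[[-0.5,0,0,0,0,0,-1],[-0.7,0,-1,0,0,0,-1],[-1,0,-1,0,0,0,-1],[-0.7,0,-1,0,0,0,-1],[-0.5,1,-1,0,0,0,-1],[0,1,-1,0,0,0,-1],[0,1,-1,0,0,0,-1],[0,1,0,0,0,0,-1]])

```text
t: 10.95
tool_pos: [0.5083, 0.043, 0.1312]
tool_rot: [-3.135, 0.198, -0.012]
contact_force: [0.5, 0.3, -0.0]
opening: -0.0002
grip_force: 0.0
```

Call:
jog_arm(plan=[[0,1,0,0,0,0,-1],[0,1,0,0,0,0,-1],[0,1,0,0,0,0,-1],[0,1,0,0,0,0,-1],[0,1,0,0,0,0,-1],[0,1,0,0,0,0,-1],[0,1,0,0,0,0,-1],[0,1,0,0,0,0,-1]])

```text
t: 11.75
tool_pos: [0.4859, -0.1156, 0.1273]
tool_rot: [3.135, -0.199, 0.001]
contact_force: [0.5, -0.1, -0.5]
opening: -0.0
grip_force: 0.0
```

```bash
cat >> h.py <<'E'
C=np.array([.5856,-.0438])
def cl(p): return np.r_[(np.asarray(p)[:2]-C)@np.array([[.9914,.1305],[-.1305,.9914]]),p[2]]
E
python3 - <<'E'
from h import *
o,im,P,H=wrist("w6");print(o["t"],cl(o["tool_pos"]),o["contact_force"],lever(P,H))
E
```

```text
11.75 [-0.08952132 -0.08415885  0.12730607] [ 0.47633923 -0.08228181 -0.49611583] (np.float64(1.3524843531060835), np.float64(0.03226643529120657))
```

View pics/w6.png

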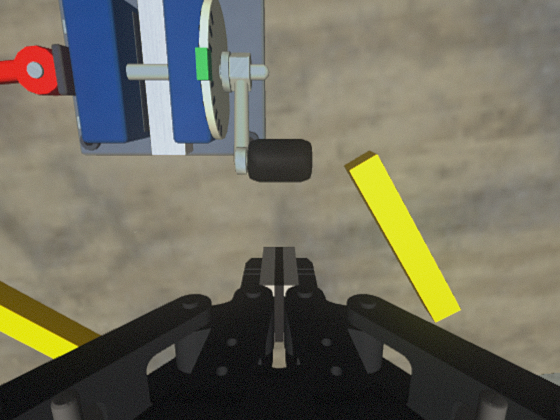

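The lever points out to the left and is fully open. The grip at (280,160) lines up with the fingers. Descend and start pushing.

Call:
jog_arm(plan=[[0,0,1,0,0,0,-1],[0,0,1,0,0,0,-1],[0,0,1,0,0,0,-1],[0,0,0.95,0,0,0,-1],[0,0,0,0,0,0,-1]])

```text
t: 12.3
tool_pos: [0.4837, -0.1136, 0.0453]
tool_rot: [-3.133, 0.198, 0.008]
contact_force: [-1.0, 1.0, -1.3]
opening: 0.0001
grip_force: 0.0
```

Call:
jog_arm(plan=[[0.5,0,0,0,0,0,-1],[0.4,0,-0.15,0,0,0,-1],[0.4,0,-0.3,0,0,0,-1],[0.3,0,-0.2,0,0,0,-1],[0.3,0,-0.2,0,0,0,-1],[0.3,0,-0.15,0,0,0,-1],[0,0,0,0,0,0,-1]])

```text
t: 13.0
tool_pos: [0.532, -0.121, 0.0694]
tool_rot: [3.135, -0.198, 0.005]
contact_force: [0.1, 0.2, 0.4]
opening: -0.0
grip_force: 0.0
```

Run:
```python
from h import *
o,im,P,H=wrist("w7");print(o["t"],cl(o["tool_pos"]),o["contact_force"])
m=(H[...,2]<60)&(P[...,2]>.08)&(P[...,2]<.15); m[220:]=0
v=np.argwhere(m);print(v.min(0),v.max(0),[cl(P[a,b]).round(4) for a,b in v[::max(1,len(v)//8)]])
```

```text
13.0 [-0.04303436 -0.08353872  0.0693555 ] [0.0964881  0.20652775 0.35746463]
[116 190] [219 331] [array([ 0.0207, -0.0459,  0.0853]), array([-0.008 , -0.0858,  0.117 ]), array([-0.0086, -0.0808,  0.1187]), array([-0.0092, -0.0689,  0.1206]), array([-0.0094, -0.0908,  0.1222]), array([-0.0099, -0.0782,  0.1244]), array([-0.011 , -0.0977,  0.1228]), array([-0.0113, -0.0826,  0.1256]), array([-0.0126, -0.1015,  0.1235])]
```

View pics/w7.png

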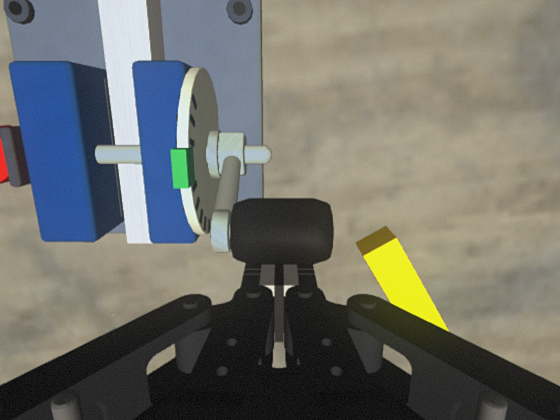

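The arm now leans about -0.3 rad, with the grip at (283,230) in contact with the fingers. About 20 mm is left.

Call:
jog_arm(plan=[[0.3,0,-0.1,0,0,0,-1],[0.3,0,-0.05,0,0,0,-1],[0.25,0,0,0,0,0,-1],[0.15,0,0,0,0,0,-1],[0,0,0,0,0,0,-1]])

```text
t: 13.55
tool_pos: [0.5508, -0.1233, 0.0712]
tool_rot: [3.135, -0.198, 0.001]
contact_force: [-0.0, 0.5, 0.3]
opening: -0.0001
grip_force: 0.1
```

```bash
cat > g.py <<'E'
from h import *
import sys
o,im,P,H=wrist(sys.argv[1]);print(o["t"],cl(o["tool_pos"]),o["contact_force"])
m=(H[...,2]<70)&(P[...,2]>.10)&(P[...,2]<.15)
Q=P[m];c=np.array([cl(p) for p in Q]);c=c[(c[:,1]<-.065)&(c[:,1]>-.1)&(abs(c[:,0])<.06)]
print(len(c),"front,back x",np.percentile(c[:,0],[2,98]).round(4),"top z",np.percentile(c[:,2],98).round(4))
E
python3 g.py w8
```

```text
13.55 [-0.02411105 -0.08337823  0.07123391] [-0.04795193  0.52275791  0.27711429]
10107 front,back x [-0.0317  0.0111] top z 0.1489
```

Upright to within about 2 mm. Back off and go round to the lever's outer side, checking the nut on the way.

Call:
jog_arm(plan=[[-1,0,0,0,0,0,-1],[-0.3,0,-1,0,0,0,-1],[0,0,-1,0,0,0,-1],[0,0,-1,0,0,0,-1],[0,-1,-1,0,0,0,-1],[0,-1,-1,0,0,0,-1],[0,-1,0,0,0,0,-1],[0,0,0,0,0,0,-1]])

```text
t: 14.4
tool_pos: [0.533, -0.0588, 0.1726]
tool_rot: [-3.135, 0.194, -0.006]
contact_force: [0.6, 0.2, 0.1]
opening: -0.0002
grip_force: 0.0
```

```bash
python3 g.py w9; python3 -c "
from h import *
o,im,P,H=wrist('w9b');print(lever(P,H))"
```

```text
14.4 [-0.05020321 -0.02175882  0.17264589] [0.61826321 0.21299098 0.11127277]
2238 front,back x [-0.0115  0.0108] top z 0.1315
(np.float64(1.5152293247010615), np.float64(0.11465858165704615))
```

View pics/w9.png

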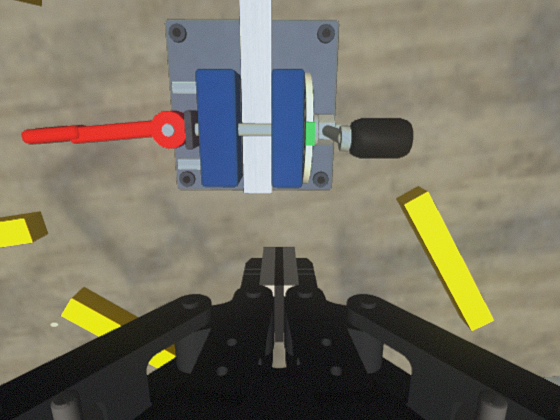

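The nut arm is upright, with the grip at (381,138) level with the mark at (311,133). The lever is open and points left, from the hub at (168,130) to (28,136). Now round to its far side.

Call:
jog_arm(plan=[[0.6,-1,0,0,0,0,-1],[0.6,-1,0,0,0,0,-1],[0.6,-1,0,0,0,0,-1],[0.6,-1,0,0,0,0,-1],[0.6,-1,0,0,0,0,-1],[0.6,-1,0,0,0,0,-1],[0.6,-1,0,0,0,0,-1],[0,-1,0,0,0,0,-1]])

```text
t: 15.3
tool_pos: [0.6364, 0.0872, 0.1701]
tool_rot: [3.135, -0.201, -0.001]
contact_force: [-0.0, -0.5, 0.5]
opening: 0.0
grip_force: 0.0
```

Call:
jog_arm(plan=[[0,-0.85,0,0,0,0,-1],[0,0,1,0,0,0,-1],[0,0,1,0,0,0,-1],[0,0,1,0,0,0,-1],[0,0,0,0,0,0,-1]])

```text
t: 15.8
tool_pos: [0.6347, 0.1041, 0.1068]
tool_rot: [3.134, -0.199, -0.012]
contact_force: [-0.7, -1.0, -1.2]
opening: 0.0001
grip_force: 0.0
```

Run:
```python
from h import *
o,im,P,H=wrist("w10");print(o["t"],cl(o["tool_pos"]),lever(P,H))
m=red(H)&(P[...,2]>.05)&(P[...,2]<.07);c=np.array([cl(p) for p in P[m]])
for y in(.10,.13,.155):
    q=c[abs(c[:,1]-y)<.004]; print(y,q[:,0].min(),q[:,0].max()) if len(q) else 0
y=(abs(H[...,0]-29)<6)&(H[...,1]>150)&(P[...,2]>.01)&(P[...,2]<.06);c=np.array([cl(p) for p in P[y]]);c=c[c[:,0]>.03]
print(c[np.hypot(c[:,0]-.034,c[:,1]-.155).argmin()] if len(c) else None)
```

```text
15.8 [0.02934909 0.15299817 0.10677317] (np.float64(1.5630063780899717), np.float64(0.15986942012550437))
0.1 -0.007519793168768371 0.005648016938814337
0.13 -0.009627110999057222 0.002776858504342008
[0.10124697 0.18597722 0.02613097]
```

Call:
jog_arm(plan=[[0,0,1,0,0,0,-1],[0,0,1,0,0,0,-1],[0,0,1,0,0,0,-1],[0,0,1,0,0,0,-1],[0,0,0.9,0,0,0,-1],[-0.75,-0.3,0,0,0,0,-1],[-0.92,-0.05,0,0,0,0,-1],[0,0,0,0,0,0,-1]])

```text
t: 16.65
tool_pos: [0.6045, 0.1161, 0.0135]
tool_rot: [-3.135, 0.198, 0.0]
contact_force: [0.1, 0.2, -0.2]
opening: 0.0005
grip_force: 0.0
```

Call:
jog_arm(plan=[[-0.91,0.13,0,0,0,0,-1],[-0.87,0.3,0,0,0,0,-1],[-0.79,0.48,0,0,0,0,-1],[-0.68,0.63,0,0,0,0,-1],[-0.55,0.74,0,0,0,0,-1],[0,0,0,0,0,0,-1]])

```text
t: 17.25
tool_pos: [0.5247, 0.0792, 0.0143]
tool_rot: [-3.135, 0.201, -0.003]
contact_force: [-0.2, 0.6, 0.2]
opening: 0.0
grip_force: 0.0
```

Run:
```python
from h import *
o,im,P,H=wrist("w11");print(o["t"],cl(o["tool_pos"]),o["contact_force"],lever(P,H))
```

```text
17.25 [-0.07646339  0.11400361  0.01426155] [-0.20038442  0.63991876  0.18347946] (np.float64(0.30345977775070854), np.float64(0.08843883511143394))
```

Call:
jog_arm(plan=[[-0.3,0.4,0.1,0,0,0,-1],[-0.2,0.4,0.1,0,0,0,-1],[-0.15,0.4,0,0,0,0,-1],[0,0.2,0,0,0,0,-1],[0,0.1,0,0,0,0,-1],[0,0,0,0,0,0,-1]])

```text
t: 17.9
tool_pos: [0.5072, 0.0557, 0.009]
tool_rot: [-3.126, 0.201, 0.001]
contact_force: [1.9, 16.7, 0.0]
opening: 0.0
grip_force: 8.3
```

Run:
```python
from h import *
o,im,P,H=wrist("w12");print(o["t"],cl(o["tool_pos"]),o["contact_force"],lever(P,H))
```

```text
17.9 [-0.09073217  0.08840576  0.00903876] [1.85056910e+00 1.67229399e+01 7.99594981e-04] (np.float64(-0.001471098208403655), np.float64(0.09651376823804295))
```

The lever is at its stop (0 rad, 17 N of push). Back off, rise and check.

Call:
jog_arm(plan=[[0,-0.5,0,0,0,0,-1],[-0.5,-1,0,0,0,0,-1],[-0.5,0,-1,0,0,0,-1],[-0.5,0,-1,0,0,0,-1],[-0.5,0,-1,0,0,0,-1],[0,1,-1,0,0,0,-1],[0,1,-1,0,0,0,-1],[0,1,-1,0,0,0,-1]])

```text
t: 18.75
tool_pos: [0.463, 0.0263, 0.1295]
tool_rot: [3.134, -0.197, -0.003]
contact_force: [-0.2, -0.1, -0.3]
opening: -0.0002
grip_force: 0.0
```

Call:
jog_arm(plan=[[0,1,-1,0,0,0,-1],[0,1,-1,0,0,0,-1],[0,1,-0.5,0,0,0,-1],[0,1,0,0,0,0,-1],[0,0,0,0,0,0,-1]])

```text
t: 19.25
tool_pos: [0.4534, -0.0541, 0.1793]
tool_rot: [3.134, -0.203, -0.001]
contact_force: [-0.1, 0.1, -0.5]
opening: -0.0
grip_force: 0.0
```

```bash
python3 g.py w13
python3 - <<'E'
from h import *
o,im,P,H=wrist("w14");print(lever(P,H))
m=(abs(P[...,2]-.037)<.004)&(H[...,1]<40);c=np.array([cl(p) for p in P[m]]);c=c[(abs(c[:,1])<.02)&(abs(c[:,0])<.13)]
print(cv2.minAreaRect(c[:,:2].astype(np.float32)),c.mean(0))
E
```

```text
19.25 [-0.1297358  -0.02741631  0.17927331] [-0.13737337  0.13332613 -0.5088334 ]
1303 front,back x [-0.0133 -0.0049] top z 0.1308
(np.float64(-0.030721911257640223), np.float64(0.11797618732210743))
((-0.018924608826637268, -0.002406683750450611), (0.07548243552446365, 0.024949898943305016), 1.3099170923233032) [-0.02167788 -0.00266971  0.03745842]
```

View pics/w13.png

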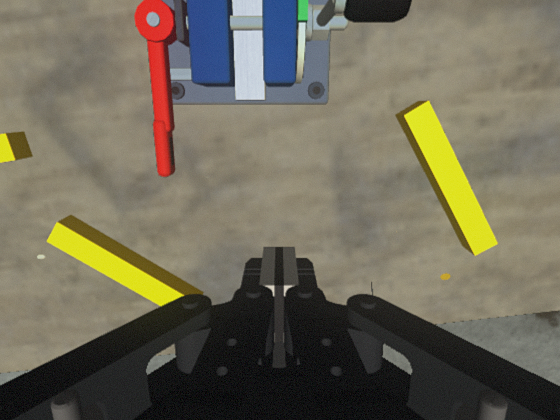

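The lever is closed, from (153,20) to (165,172). The grip's near edge is at x -13 mm, which puts the arm upright, and the bar is straight between the jaws. Handing in.

```bash
python3 -c "
from station import ctrl
print(ctrl.finish_job())"
```

```text
the job is handed in; nothing more can be done
None
```

I handed the job in at about 19 s with the lever closed on its stop, the nut arm upright at the green mark and the bar straight between the jaws; the jaw's grip force could not be measured, and no verdict came back.

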